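# Demould a cast trough and slide it on its tray into the curing rack

## Robot

A 6-joint arm with a two-finger parallel gripper is mounted at the origin on the work surface. World frame = base frame: x ahead of the robot, y to its left, z up, the work surface at z = 0. Lengths are in m, angles in rad, forces in N, time in s.
With the tool pointing down it reaches from about 0.3 to 1 m from the base axis. Payload 5.1 kg.
Tool frame: the origin (TCP) lies midway between the tips of the shut fingers; the grasp point (between the pads) lies env.grip_depth behind it (env.grip_depth is the distance from the TCP to the grasp point, in m); z points along the fingers, y is the line along which they close (so a half turn about z gives the same grasp; the last joint's range is limited). The gripper opens to 95 mm and grips with 3 to 60 N. Pads are 20 mm wide; open, the fingers measure 119 mm over their backs; the gripper's body (75 mm by 180 mm) begins 59 mm behind the grasp point.
Start: joints at [-1.249, 0.124, 1.65, -0, 1.367, -0.083], TCP at [0.256, -0.597, 0.215] pointing down, gripper open.
Joint ranges: [-2.61, 2.61], [-1.02, 2.33], [0.03, 2.71], [-1.35, 4.49], [0.32, 2.68], [-2.91, 2.91]. Speed limits (rad/s): [2.57, 2.57, 3.14, 3.14, 3.14, 3.14].

## Interface

Orientations are given as a rotation vector (axis times angle).
In Python, from bench import env gives the robot as it stands.
- The arm moves only by the tool carry_out, never from a script. Its argument "motion" is a list of rows, each a list of 2 entries, a list of its own where there are three numbers: the shift along the tool's x, y, z as a fraction of full scale, then the turn, a rotation vector about the tool's x, y, z as a fraction of full scale. A call has 1 to 8 rows; each row is the pose to reach, as a shift and turn from the pose commanded when the call began, along the tool's axes at that moment; what a row does not reach only later rows make up. Full scale, the value 1, is 25 cm for a shift and 90 degrees for a turn. A row lasts 1/12 s, in which the tool goes at most 41.7 mm and 7.16 degrees, less where a joint would pass 70% of its speed; a pose out of reach is approached as far as the arm can. A call with a number of a shift or a turn outside -1 to 1 is refused whole. A call with a gripper value outside its range is refused whole. "jaw" is the closure, from -1 (fully open) to 1 (shut), set as the call begins (left out, the last holds). The fingers move at their own pace and stop on an object; "grip_force" is the grip in N (left out, the last holds). Time passes only in rows, so rows that repeat a pose let the fingers close. It gives the time, the measured TCP pose, the force, the opening and the grip force at its end, in the units of the state.
- env.get_obs(): the state, without advancing time (a new reading comes with each control period).
- env.camera(name): name is "side" or "top"; returns the picture (480x640x3 uint8, blue, green, red); there is no depth.
- env.calibration(name): a dict with "intrinsics" (3x3 intrinsics, pixels), "k1" (the pictures are not rectified: a ray, as slopes to the right and down, at radius r is drawn at 1 + k1 r^2 times it, then the intrinsics apply), "R" (3x3) and "t" (3): a world point X has camera coordinates R X + t. Camera axes: x right, y down, z forward; pixel columns grow to the right and rows downward; lengths in m; the calibration is good to about 2 mm. A picture is of the moment at which its call begins. calibration takes no time and is no camera call.
- env.hand_in(): hands the job in; it is judged then, once.
The state is a dict: "time": time; "joints": joint angles; "dq": joint speeds; "tau": joint torques, N m; "tool_pos": TCP position; "eef_rot": TCP orientation; "contact_force": force on the tool from outside, world axes, zero at the start; "torque": the same for the moment, N m; "width": finger opening in m; "grasp_force": force on a finger pad.
Only numpy, scipy, OpenCV 4.12 (cv2) and the standard library are available. Lean on these libraries where they do the work, as an engineer would, in place of code of your own. Each camera call takes 0.05 s, during which the arm holds its last target. There are 200 camera calls.

## Task

Lift the set mortar trough out of the blue mould and stand it upright in the green tray while the tray is still outside the rack; then slide the loaded tray, nose first, into the black rack, over the orange lip and against the sprung pad, until its tail drops behind the lip and the whole tray lies flat on the bench. The lip and pad are one adjustable frame whose setting is not measured, so feel for the end of travel and press it home gently, without ramming. Keep the trough standing in the tray and leave the pot, cups, pliers and rake where they are.

Things in the scene. Friction and masses are not known exactly. Their poses are not given: they have to be found in the camera images.
- trough: grey cast mortar trough, an open-topped box 90 (x) x 46 (y) x 50 mm high, walls 7 mm, about 0.3 kg; origin at the centre of its underside, z up. It starts in the mould, its upper 34 mm standing clear above the mould's top face: grip it across the 46 mm width
- mould: blue open mould block fixed to the bench, 140 (x) x 92 (y) x 22 mm high; origin at the centre of its underside; cavity 16 mm deep, 93 x 49 mm, long side along x, centred
- tray: green metal tray on the bench, 180 mm long (x) x 110 wide (y), about 0.3 kg; origin at the centre of its underside, +x towards the nose (enters the rack first), z up. Floor 4 mm thick, side and tail walls 14 mm high, last 15 mm of the nose upturned to 11 mm. Stand the trough lengthwise, about 15 mm ahead of the centre, so that fingers still fit round the handle
- tray_handle (a point): top centre of the tray's handle, 78 mm behind the tray's origin and 58 mm above its underside: an upright black plate across the tray near its tail, 10 mm thick (tray x), 50 mm wide (tray y), reaching down to the floor; axes as the tray's
- rack: black metal rack fixed to the bench, open above, no floor. Origin on the bench at the middle of the mouth, +x into the rack, z up. Side rails 44 mm high, x = 0 to 290 mm, 116 mm apart inside; guides flare outwards in front (x = -40 to 0). From x = 40 mm in, the rails' tops reach 8 mm inwards (100 mm gap), underside 40 mm high. It must not be pushed by the tray with over 20 N
- rack_lip (a point): middle setting of the orange lip's back face, on the bench, 48 mm inside the rack's mouth; axes as the rack's. The real lip stands up to 22 mm nearer or farther along x, not measured. It is 8 mm high, with a 30 mm ramp rising to it from the mouth side
- rack_pad (a point): middle setting of the face of the black sprung pad at the rack's far end, 176 mm behind the lip's back face and shifted together with the lip (one orange frame). Pad 20 mm high, spring about 4 N at its full 10 mm travel, then two solid bumpers beside it. The tray home presses it in 4 mm or more; its origin is then 90 to 96 mm beyond the real lip's back face
- pot: terracotta-coloured pot, 110 mm wide, 85 mm high; origin at the centre of its underside; leave alone
- cups: stack of clear plastic cups, 78 mm wide, 124 mm high; origin at the centre of its underside; leave alone
- jin_pliers: small pliers lying flat, about 155 mm long, along x; origin near the pivot on the underside; leave alone
- root_rake: small root rake lying flat, about 210 mm long, along x; origin near the middle on the underside; leave alone
Mind the look-alikes: they are no part of the job. There is more than one size of the trough; the one meant has the size given above. Of the things that look like the tray, the smaller one is meant.

How it is judged:
On the way:
1. The trough stands upright in the tray, let go, with the tray still outside the rack (x of trough in the frame of tray between -0.05 and 0.045 m and y of trough in the frame of tray between -0.035 and 0.035 m and z of trough in the frame of tray between 0.001 and 0.008 m and angle between trough's own z axis and vertical below 0.12 rad and x of tray in the frame of rack below -0.08 m and contact force between the fingers and trough below 0.1 N and linear speed of trough below 0.02 m/s), for 0.2 s.
At the end, for the whole second after the job is handed in: Tray in the rack nose first (handle < 110 mm inside), flat on the bench (tilt < 0.02 rad, 3 mm), origin 110-172 mm inside the mouth, within 8 mm of the middle line, 0.06 rad of its direction; trough upright on its floor (-50 to 45 mm lengthwise, 35 mm across, tilt < 0.12 rad); both at rest (x of trough in the frame of tray between -0.05 and 0.045 m and y of trough in the frame of tray between -0.035 and 0.035 m and z of trough in the frame of tray between 0.001 and 0.008 m and angle between trough's own z axis and vertical below 0.12 rad and x of tray in the frame of rack between 0.11 and 0.172 m and y of tray in the frame of rack between -0.008 and 0.008 m and z of tray in the frame of rack between -0.003 and 0.003 m and x of tray_handle in the frame of rack below 0.11 m and angle between tray's own z axis and vertical below 0.02 rad and angle between the x axis of tray and the x axis of rack, either way round below 0.06 rad and linear speed of each of tray, trough below 0.01 m/s); the robot touches nothing.
It fails at once if the tray is rammed or forced against the rack (over 20 N) (contact force between tray and rack above 20 N).
It fails at once if the trough tips over (angle between trough's own z axis and vertical above 0.5 rad).
It fails at once if the trough falls on to the bench: low and away from both mould and tray (height (world z) of trough below 0.003 m and horizontal distance between trough and tray above 0.08 m).
It fails at once if the pot, cups, pliers or rake is knocked or moved by more than 20 mm (distance of any of pot, cups, jin_pliers, root_rake from where it was at the start of the episode above 0.02 m).
It also fails if it takes over 54 s, if anything falls off the work surface, if the arm or the gripper's body presses on something with over 40 N, if the wrist force passes 120 N, or if a joint passes its speed limit or range.

## Working session

There is one attempt and no reset: what is moved stays moved. The work goes in short steps, Python scripts to look and compute and a tool call to move; the robot and the scene stay as the last step left them, time stands still between calls to the robot, and variables do not carry over. Pictures are saved under pics/ and viewed, at most 10 in all, crops included, and the job is handed in when it is done.

Besides the shell and the picture viewer there is one more tool, called after "Request:" as name([rows], argument=value, ...), one row to a line, values as JSON. carry_out: Moves the arm, as the interface text tells. Shift numbers are shares of 25 cm and turn numbers shares of 90 degrees, none past 1 either way. Its arguments: {"type":"object","properties":{"motion":{"type":"array","items":{"type":"array"}},"jaw":{"type":"number"},"grip_force":{"type":"number"}},"required":["motion"]}

```bash
ls; mkdir -p pics; python3 - <<'E'
from bench import env
import cv2,numpy as np
for n in("top","side"):
    cv2.imwrite(f"pics/{n}0.png",env.camera(n)); c=env.calibration(n); print(n,{k:np.round(v,4).tolist() for k,v in c.items()})
print(env.grip_depth,env.get_obs())
E
```

```text
pics
top {'intrinsics': [[571.7195, 0.0, 323.0004], [0.0, 571.7195, 239.1316], [0.0, 0.0, 1.0]], 'k1': -0.0937, 'R': [[0.0273, -0.9996, 0.0061], [-0.994, -0.0278, -0.1055], [0.1056, -0.0032, -0.9944]], 't': [-0.0879, 0.5202, 1.5084]}
side {'intrinsics': [[438.1026, 0.0, 314.5111], [0.0, 438.1026, 243.2805], [0.0, 0.0, 1.0]], 'k1': -0.0397, 'R': [[-0.9604, -0.2787, -0.0076], [-0.1602, 0.5741, -0.8029], [0.2281, -0.7699, -0.596]], 't': [0.4707, 0.1703, 0.966]}
0.0188 {'time': 0.1, 'joints': array([-1.24858158e+00,  1.24437086e-01,  1.65151207e+00,  7.92455163e-06,
        1.36749340e+00, -8.26264956e-02]), 'dq': array([ 0.00186224,  0.00064291, -0.00315393, -0.00103791,  0.00078792,
       -0.00110334]), 'tau': array([ 5.16080054e-04, -4.18880582e+01, -3.61096680e+01,  7.77146732e-02,
        4.61462082e-02, -6.44516444e-05]), 'tool_pos': array([ 0.25579614, -0.59693315,  0.21352677]), 'eef_rot': array([-3.07565057e+00, -6.31217386e-01,  3.34970943e-04]), 'contact_force': array([-0.44542903,  0.59830124, -0.59583558]), 'torque': array([ 0.02182108,  0.00622703, -0.01979264]), 'grasp_force': 0.0, 'width': 0.09528403141683835}
```

View pics/top0.png

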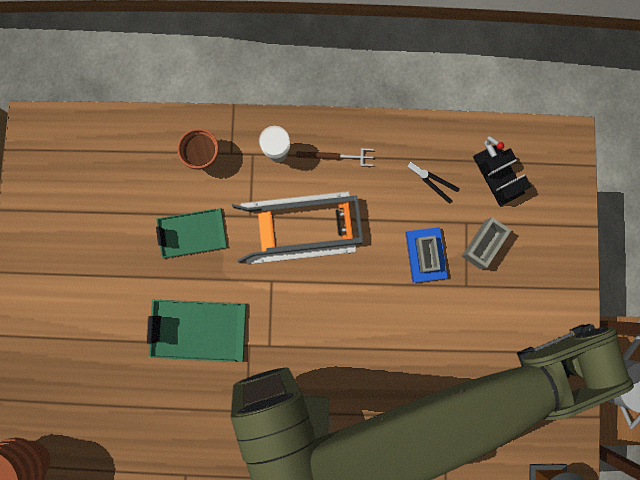

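View pics/side0.png

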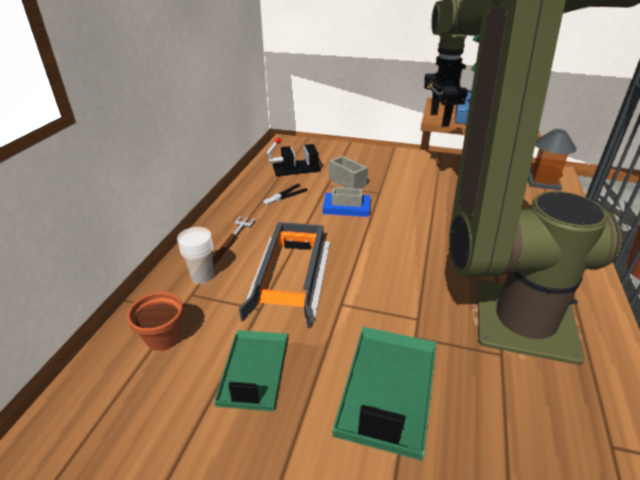

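In the top view the troughs are at (428,254), in the blue mould, and (488,243), loose and larger. The trays are at (193,233), small, and (198,330), large. The trough in the mould and the small tray fit the description. The rack's mouth is on the left at about (245,235), with the orange lip at (266,230) and the pad at (343,220). I'll measure these and confirm in one crop.

```bash
cat > h.py <<'E'
from bench import env
import cv2,numpy as np
from scipy.spatial.transform import Rotation as Ro
def ray(n,uv):
    c=env.calibration(n);K=np.array(c["intrinsics"]);k=c["k1"];R=np.array(c["R"]);t=np.array(c["t"])
    p=cv2.undistortPoints(np.float64(uv).reshape(-1,1,2),K,np.array([k,0,0,0.])).reshape(-1,2)
    return -R.T@t,np.c_[p,np.ones(len(p))]@R
def plane(n,uv,z):
    o,d=ray(n,uv); return o+d*((z-o[2])/d[:,2])[:,None]
def pix(n,X):
    c=env.calibration(n);R=np.array(c["R"])
    return cv2.projectPoints(np.float64(X).reshape(-1,1,3),cv2.Rodrigues(R)[0],np.float64(c["t"]),np.array(c["intrinsics"]),np.array([c["k1"],0,0,0.]))[0].reshape(-1,2)
def blobs(img,lo,hi,roi=None,amin=60):
    m=cv2.inRange(cv2.cvtColor(img,cv2.COLOR_BGR2HSV),lo,hi)
    if roi is not None:
        r=np.zeros_like(m);x0,y0,x1,y1=roi;r[y0:y1,x0:x1]=255;m&=r
    cs=cv2.findContours(m,cv2.RETR_EXTERNAL,cv2.CHAIN_APPROX_NONE)[0]
    return sorted([c for c in cs if cv2.contourArea(c)>amin],key=cv2.contourArea)[::-1]
def rect(n,c,z):
    X=plane(n,c.reshape(-1,2),z)
    (cx,cy),(w,h),a=cv2.minAreaRect(np.float32(X[:,:2]*1000))
    if w<h: w,h,a=h,w,a+90
    return np.round([cx,cy,w,h,(a+90)%180-90],1)
E
python3 - <<'E'
from h import *
t=cv2.imread("pics/top0.png")
for nm,lo,hi,roi,z in [("tray",(60,80,20),(90,255,255),(120,190,240,270),.012),("bigtray",(60,80,20),(90,255,255),(120,280,270,380),.012),
 ("mould",(105,120,60),(130,255,255),(390,210,460,300),.022),
 ("trough",(0,0,60),(60,80,255),(410,230,447,277),.05),("bigtrough",(0,0,60),(60,80,255),(455,210,520,277),.05),
 ("orange",(5,180,120),(18,255,255),(235,185,365,270),.008)]:
    for c in blobs(t,lo,hi,roi,30)[:3]: print(nm,cv2.boundingRect(c),cv2.contourArea(c),rect("top",c,z))
cv2.imwrite("pics/crop1.png",cv2.resize(t[180:280,130:530],None,fx=2,fy=2,interpolation=cv2.INTER_CUBIC))
cv2.imwrite("pics/crop2.png",np.vstack([cv2.resize(t[185:275,230:380],(800,480),interpolation=cv2.INTER_CUBIC)]))
E
```

```text
tray (157, 209, 70, 49) 2383.0 [531.8 286.9 179.8 110.  -79.1]
bigtray (149, 300, 97, 62) 4992.0 [268.7 257.8 255.1 154.5  89.4]
mould (406, 227, 41, 56) 1716.0 [ 489.3 -353.3  140.3   94.6    8.9]
trough (416, 236, 24, 36) 611.0 [ 489.1 -351.6   89.6   52.2    8.8]
bigtrough (462, 217, 49, 52) 1290.5 [ 522.9 -509.9  136.5   74.6  -33.3]
orange (258, 211, 17, 40) 421.5 [544.2  81.5 105.8  36.5   8.6]
orange (338, 202, 15, 37) 195.5 [ 578.4 -132.3   98.9   28.6    8.3]
```

View pics/crop1.png

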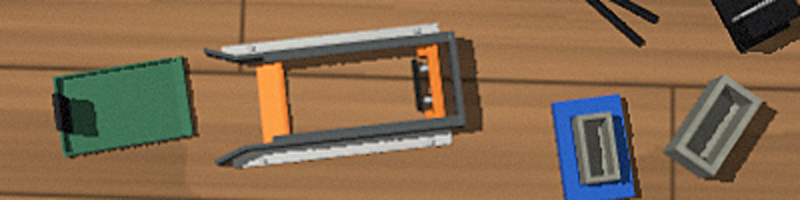

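View pics/crop2.png

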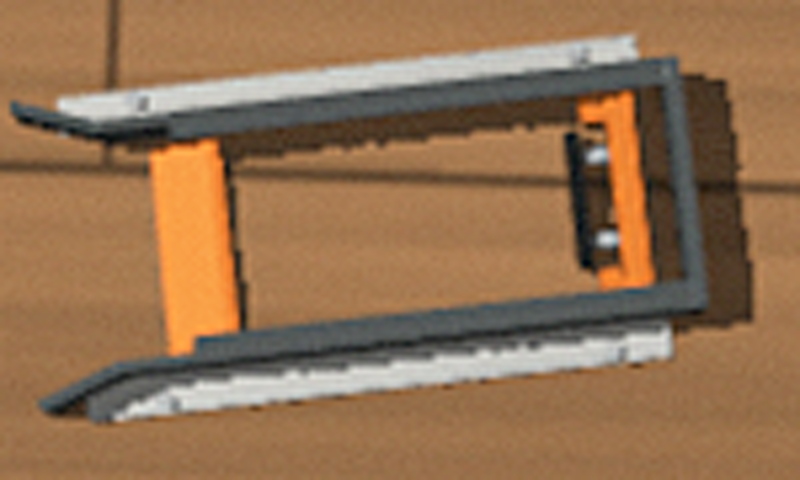

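The crops confirm it. The trough in the mould measures about 90 × 50 mm, against 136 × 75 for the loose one, and the tray measures 180 × 110, against 255 × 155. Next I'll measure the rack axis, then start moving.

```bash
cat >> h.py <<'E'
def go(x,y,z,yaw,o=None):
    "fractions (tool axes) from the measured pose to a tool-down pose, tool x at yaw deg"
    o=o or env.get_obs(); R=Ro.from_rotvec(o["eef_rot"])
    c,s=np.cos(np.radians(yaw)),np.sin(np.radians(yaw))
    T=Ro.from_matrix(np.array([[c,s,0],[s,-c,0],[0,0,-1.]]))
    d=R.inv().apply(np.array([x,y,z])-o["tool_pos"])/.25
    r=(R.inv()*T).as_rotvec()/(np.pi/2)
    print("shift",np.round(d,3),"turn",np.round(r,3))
E
python3 - <<'E'
from h import *
f=lambda p:np.array([[230+x*150/800,185+y*90/480] for x,y in p])
X=plane("top",f([(170,140),(197,338),(655,88),(680,285)]),.044)[:,:2]*1000
print(X.round(1),np.linalg.norm(X[0]-X[1]),np.linalg.norm(X[2]-X[3]))
a=(X[0]+X[1])/2;b=(X[2]+X[3])/2;d=b-a
print("axis",a,b,np.linalg.norm(d),np.degrees(np.arctan2(d[1],d[0])))
for i,j in((0,2),(1,3)): e=X[j]-X[i];print(np.degrees(np.arctan2(e[1],e[0])))
# rail edges by line fit: dark grey mask
t=cv2.imread("pics/top0.png")
L=plane("top",f([(152,150),(172,355),(218,140),(241,332)]),.008)[:,:2]*1000
print("lip back mid",(L[2]+L[3])/2)
P=plane("top",f([(567,135),(582,268)]),.020)[:,:2]*1000; print("pad face",P,P.mean(0))
u=d/np.linalg.norm(d); mouth=a-40*u; print("mouth",mouth,u)
n=np.array([-u[1],u[0]])
for nm,q in(("tray",np.array([531.8,286.9])),("lip",(L[2]+L[3])/2),("pad",P.mean(0))): print(nm,(q-mouth)@u,(q-mouth)@n)
c=blobs(t,(60,80,20),(90,255,255),(120,190,240,270))[0]; print(rect("top",c,.0),rect("top",c,.014))
m=blobs(t,(105,120,60),(130,255,255),(390,210,460,300))[0]; print("mould base",rect("top",m,0))
c=blobs(t,(0,0,60),(60,80,255),(410,230,447,277))[0]; print("trough",rect("top",c,.056))
go(.489,-.352,.13,8.8)
E
```

```text
[[ 591.1   92. ]
 [ 491.8   74.6]
 [ 624.3 -150.6]
 [ 525.1 -165.2]] 100.70947252007983 100.25733820475894
axis [541.4510774  83.287149 ] [ 574.69474506 -157.88720586] 243.4547409294205 -82.15175990780388
-82.19755139475076
-82.10546024579067
lip back mid [547.95726965  63.41337865]
pad face [[ 602.93376441 -107.56064848]
 [ 534.99493111 -116.84933385]] [ 568.96434776 -112.20499117]
mouth [535.98909009 122.91247795] [ 0.13654968 -0.99063322]
tray -163.0235065520339 18.24259230184532
lip 60.57603568008942 3.7314931612478563
pad 237.41793738640484 0.56116997407063
[533.1 289.7 181.2 110.8 -79.1] [531.6 286.5 179.6 109.8 -79.1]
mould base [ 491.1 -357.4  142.3   96.     8.9]
trough [ 488.6 -350.5   89.3   52.     8.8]
shift [ 1.243 -0.533  0.335] turn [-0.001  0.     0.16 ]
```

Request:
carry_out([
  [[1,-0.43,0.2],[0,0,0.16]],
  [[1,-0.43,0.2],[0,0,0.16]],
  [[1,-0.43,0.2],[0,0,0.16]],
  [[1,-0.43,0.2],[0,0,0.16]],
  [[1,-0.43,0.2],[0,0,0.16]],
  [[1,-0.43,0.2],[0,0,0.16]],
  [[1,-0.43,0.2],[0,0,0.16]],
  [[1,-0.43,0.2],[0,0,0.16]],
], jaw=-1)

```text
time: 0.77
tool_pos: [0.4455, -0.3956, 0.1625]
eef_rot: [-3.128, -0.249, 0.002]
contact_force: [-0.3, 1.2, -0.7]
width: 0.0951
grasp_force: 0.0
```

```bash
python3 - <<'E'
from h import *
go(.489,-.354,.09,8.8);go(.489,-.354,.031,8.8)
E
```

```text
shift [ 0.198 -0.136  0.29 ] turn [-0.003  0.     0.003]
shift [ 0.199 -0.135  0.526] turn [-0.003  0.     0.003]
```

Request:
carry_out([
  [[0.2,-0.135,0.15],[0,0,0]],
  [[0.2,-0.135,0.15],[0,0,0]],
  [[0.2,-0.135,0.29],[0,0,0]],
  [[0.2,-0.135,0.4],[0,0,0]],
  [[0.2,-0.135,0.48],[0,0,0]],
  [[0.2,-0.135,0.52],[0,0,0]],
  [[0.2,-0.135,0.52],[0,0,0]],
])

```text
time: 1.35
tool_pos: [0.4855, -0.3581, 0.0314]
eef_rot: [-3.128, -0.24, 0.007]
contact_force: [-1.0, -0.6, -0.3]
width: 0.095
grasp_force: 0.0
```

Request:
carry_out([
  [[0,0,0],[0,0,0]],
  [[0,0,0],[0,0,0]],
  [[0,0,0],[0,0,0]],
  [[0,0,0],[0,0,0]],
  [[0,0,0],[0,0,0]],
  [[0,0,0],[0,0,0]],
  [[0,0,0],[0,0,0]],
  [[0,0,0],[0,0,0]],
], jaw=1, grip_force=25)

```text
time: 2.02
tool_pos: [0.4876, -0.3587, 0.0348]
eef_rot: [-3.131, -0.241, 0.0]
contact_force: [-1.1, 3.4, 2.0]
width: 0.0473
grasp_force: 1.3
```

Request:
carry_out([
  [[0,0,0],[0,0,0]],
  [[0,0,0],[0,0,0]],
  [[0,0,0],[0,0,0]],
  [[0,0,0],[0,0,0]],
])

```text
time: 2.35
tool_pos: [0.4875, -0.3582, 0.0348]
eef_rot: [-3.13, -0.241, 0.001]
contact_force: [-1.3, 5.9, 5.2]
width: 0.0462
grasp_force: 25.0
```

Request:
carry_out([
  [[0,0,-0.04],[0,0,0]],
  [[0,0,-0.08],[0,0,0]],
  [[0,0,-0.14],[0,0,0]],
  [[0,0,-0.22],[0,0,0]],
  [[0,0,-0.3],[0,0,0]],
  [[0,0,-0.35],[0,0,0]],
  [[0,0,-0.35],[0,0,0]],
  [[0,0,-0.35],[0,0,0]],
])

```text
time: 3.02
tool_pos: [0.488, -0.3597, 0.123]
eef_rot: [3.131, 0.241, 0.002]
contact_force: [-0.1, 0.2, -4.9]
width: 0.0461
grasp_force: 25.0
```

```bash
python3 - <<'E'
from h import *
import numpy as np
t=env.camera("top"); cv2.imwrite("pics/lift.png",np.vstack([cv2.resize(env.camera("side")[130:230,280:420],(560,400)),]))
ang=np.radians(-79.1);u=np.array([np.cos(ang),np.sin(ang)]);c=np.array([.5316,.2868])+.015*u;print(c)
o=env.get_obs();print(o["tool_pos"],np.degrees(Ro.from_rotvec(o["eef_rot"]).as_matrix()[:2,0]@[1,0]),o["width"],o["grasp_force"])
go(c[0],c[1],.13,100.9)
E
```

```text
[0.53443643 0.27207062]
[ 0.48686054 -0.35860842  0.12061384] 56.622097938652345 0.04562974116243594 24.994714558124542
shift [ 0.574 -2.464 -0.034] turn [-0.002 -0.    -1.023]
```

View pics/lift.png

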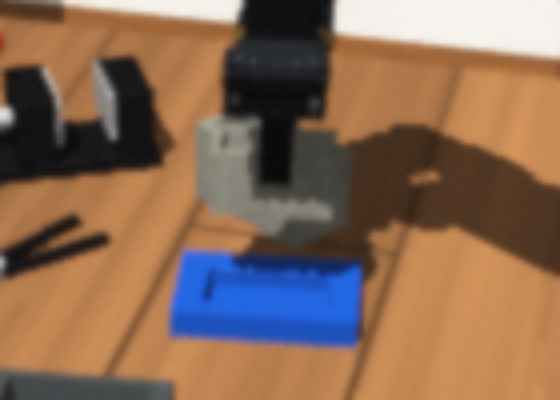

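Request:
carry_out([
  [[0.02,-0.08,-0.05],[0,0,-0.03]],
  [[0.06,-0.22,-0.05],[0,0,-0.1]],
  [[0.1,-0.37,-0.05],[0,0,-0.17]],
  [[0.13,-0.53,-0.05],[0,0,-0.24]],
  [[0.17,-0.69,-0.05],[0,0,-0.31]],
  [[0.21,-0.85,-0.05],[0,0,-0.38]],
  [[0.24,-0.96,-0.05],[0,0,-0.45]],
  [[0.24,-0.98,-0.05],[0,0,-0.5]],
])

```text
time: 3.78
tool_pos: [0.5084, -0.1033, 0.1325]
eef_rot: [-2.792, -1.432, 0.002]
contact_force: [0.2, -0.5, -4.0]
width: 0.0462
grasp_force: 25.0
```

```bash
python3 - <<'E'
from h import *
go(.5344,.272,.13,100.9)
E
```

```text
shift [ 1.28  -0.791  0.014] turn [-0.002 -0.001 -0.518]
```

Request:
carry_out([
  [[0.08,-0.05,0],[0,0,-0.04]],
  [[0.2,-0.12,0],[0,0,-0.11]],
  [[0.33,-0.2,0],[0,0,-0.18]],
  [[0.46,-0.28,0],[0,0,-0.25]],
  [[0.6,-0.37,0],[0,0,-0.32]],
  [[0.73,-0.45,0],[0,0,-0.39]],
  [[0.86,-0.53,0],[0,0,-0.46]],
  [[0.96,-0.59,0],[0,0,-0.52]],
])

```text
time: 4.45
tool_pos: [0.5309, 0.1755, 0.1327]
eef_rot: [-1.997, -2.422, 0.003]
contact_force: [1.4, -0.7, -3.5]
width: 0.0459
grasp_force: 25.0
```

```bash
python3 - <<'E'
from h import *
go(.5344,.272,.08,100.9)
E
```

```text
shift [0.376 0.088 0.211] turn [-0.002 -0.     0.001]
```

Request:
carry_out([
  [[0.15,0.03,0],[0,0,0]],
  [[0.28,0.06,0.04],[0,0,0]],
  [[0.36,0.08,0.1],[0,0,0]],
  [[0.376,0.088,0.17],[0,0,0]],
  [[0.376,0.088,0.21],[0,0,0]],
  [[0.376,0.088,0.21],[0,0,0]],
  [[0.376,0.088,0.21],[0,0,0]],
])

```text
time: 5.03
tool_pos: [0.5354, 0.2682, 0.0803]
eef_rot: [-2.007, -2.415, 0.006]
contact_force: [0.5, 0.0, -3.2]
width: 0.0458
grasp_force: 25.0
```

```bash
python3 - <<'E'
from h import *
o=env.get_obs();print(o["tool_pos"],o["contact_force"])
go(.5344,.272,.0345,100.9,o)
cv2.imwrite("pics/pl.png",cv2.resize(env.camera("side")[280:420,170:350],(720,560)))
E
```

```text
[0.53540215 0.26819455 0.08030753] [ 0.51785672  0.03126421 -3.23330728]
shift [ 0.016 -0.     0.183] turn [-0.002  0.001 -0.004]
```

View pics/pl.png

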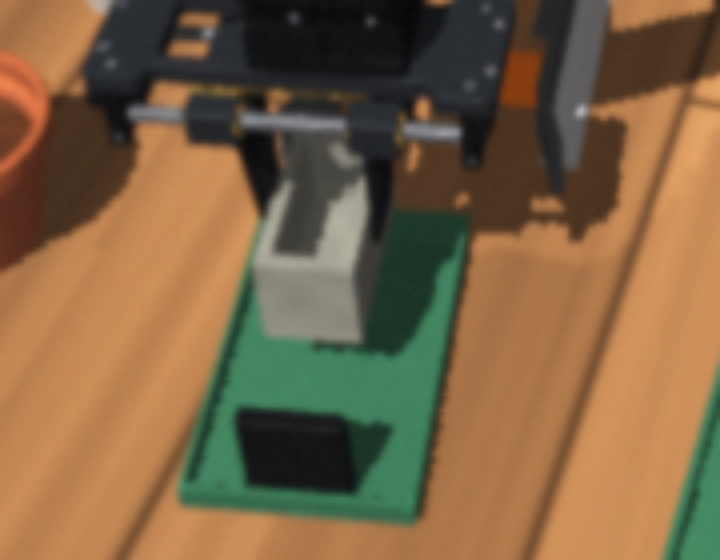

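The trough hangs over the tray floor, ahead of the handle and clear of the walls. I'll lower it.

Request:
carry_out([
  [[0.016,0,0.06],[0,0,0]],
  [[0.016,0,0.11],[0,0,0]],
  [[0.016,0,0.15],[0,0,0]],
  [[0.016,0,0.17],[0,0,0]],
  [[0.016,0,0.18],[0,0,0]],
  [[0.016,0,0.188],[0,0,0]],
  [[0.016,0,0.188],[0,0,0]],
  [[0.016,0,0.188],[0,0,0]],
])

```text
time: 5.75
tool_pos: [0.5363, 0.2733, 0.0357]
eef_rot: [2.007, 2.417, 0.001]
contact_force: [-0.4, 0.1, -3.2]
width: 0.0458
grasp_force: 25.0
```

Request:
carry_out([
  [[0,0,0.006],[0,0,0]],
  [[0,0,0.012],[0,0,0]],
  [[0,0,0.012],[0,0,0]],
  [[0,0,0.012],[0,0,0]],
])

```text
time: 6.08
tool_pos: [0.5364, 0.2735, 0.0329]
eef_rot: [2.006, 2.417, 0.002]
contact_force: [-0.6, -0.3, -0.5]
width: 0.0461
grasp_force: 25.0
```

Request:
carry_out([
  [[0,0,0],[0,0,0]],
  [[0,0,0],[0,0,0]],
  [[0,0,0],[0,0,0]],
  [[0,0,0],[0,0,0]],
  [[0,0,0],[0,0,0]],
  [[0,0,0],[0,0,0]],
], jaw=-0.5)

```text
time: 6.58
tool_pos: [0.5359, 0.2733, 0.0322]
eef_rot: [2.007, 2.417, 0.0]
contact_force: [0.5, 0.1, -0.0]
width: 0.0712
grasp_force: 0.0
```

Request:
carry_out([
  [[0,0,-0.05],[0,0,0]],
  [[0,0,-0.12],[0,0,0]],
  [[0,0,-0.25],[0,0,0]],
  [[0,0,-0.38],[0,0,0]],
  [[0,0,-0.42],[0,0,0]],
  [[0,0,-0.42],[0,0,0]],
])

```text
time: 7.08
tool_pos: [0.5386, 0.2744, 0.1426]
eef_rot: [2.004, 2.414, 0.013]
contact_force: [0.4, 0.4, -0.5]
width: 0.0713
grasp_force: 0.0
```

```bash
python3 - <<'E'
from h import *
t=env.camera("top");s=env.camera("side");cv2.imwrite("pics/t2.png",t);cv2.imwrite("pics/s2.png",s)
c=blobs(t,(60,80,20),(90,255,255),(120,190,240,270))[0]; r=rect("top",c,.013);print(r)
c2=blobs(s,(60,80,20),(90,255,255),(200,320,300,420))[0]; print("side",rect("side",c2,.006))
# handle: pixels of top in side view
c3=blobs(s,(0,0,0),(180,255,45),(215,370,280,415),20)
for c in c3: print(cv2.boundingRect(c),rect("side",c,.05))
E
```

```text
[539.9 244.5 109.9  93.5  11. ]
side [533.6 286.7 181.9 111.  -79. ]
(230, 383, 30, 20) [511.1 372.1  58.2  36.8  10.9]
```

```bash
python3 - <<'E'
from h import *
go(.517,.3635,.13,190.95)
E
```

```text
shift [ 0.369 -0.007  0.028] turn [ 0.     0.    -1.004]
```

Request:
carry_out([
  [[0.1,0,0],[0,0,-0.06]],
  [[0.2,0,0],[0,0,-0.13]],
  [[0.3,-0.007,0],[0,0,-0.2]],
  [[0.37,-0.007,0],[0,0,-0.28]],
  [[0.37,-0.007,0],[0,0,-0.36]],
  [[0.37,-0.007,0],[0,0,-0.44]],
  [[0.37,-0.007,0],[0,0,-0.52]],
  [[0.37,-0.007,0],[0,0,-0.6]],
], jaw=0.16)

```text
time: 7.85
tool_pos: [0.5154, 0.3631, 0.1336]
eef_rot: [-0.685, -3.062, 0.006]
contact_force: [0.7, 0.0, -0.3]
width: 0.0399
grasp_force: 0.0
```

Request:
carry_out([
  [[0,0,0],[0,0,-0.08]],
  [[0,0,0],[0,0,-0.16]],
  [[0,0,0],[0,0,-0.24]],
  [[0,0,0],[0,0,-0.32]],
  [[0,0,0],[0,0,-0.4]],
  [[0,0,0],[0,0,-0.4]],
  [[0,0,0],[0,0,-0.4]],
  [[0,0,0],[0,0,-0.4]],
])

```text
time: 8.52
tool_pos: [0.5164, 0.3634, 0.1355]
eef_rot: [0.281, -3.127, 0.002]
contact_force: [-0.8, 0.8, -1.0]
width: 0.0398
grasp_force: 0.0
```

```bash
python3 - <<'E'
from h import *
o=env.get_obs();print(o["tool_pos"],o["width"])
go(.517,.3635,.022,190.95)
cv2.imwrite("pics/h.png",cv2.resize(env.camera("side")[280:430,180:340],(640,600)))
E
```

```text
[0.51636091 0.36340312 0.13545276] 0.03984668989596329
shift [-0.004  0.     0.454] turn [-0.001 -0.002 -0.008]
```

View pics/h.png

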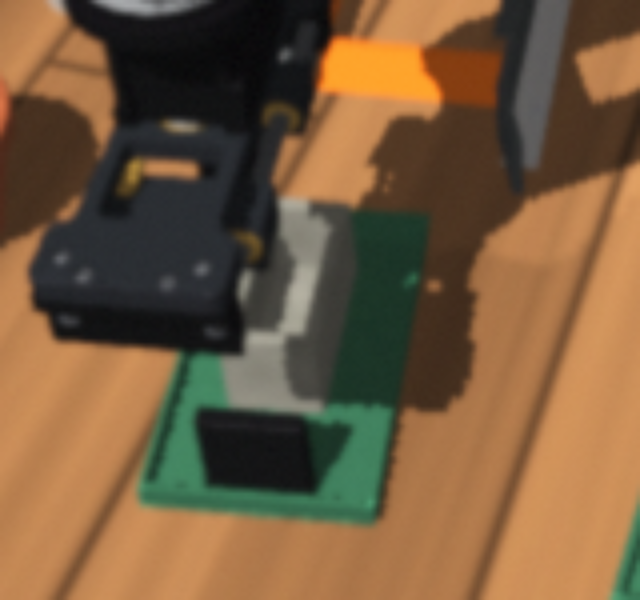

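```bash
python3 - <<'E'
from h import *
p=plane("side",[(237,382.5),(260.5,383)],.004);q=plane("side",[(229,383),(254,384)],.058)
u=np.array([np.cos(np.radians(-79.05)),np.sin(np.radians(-79.05))]);c=np.array([.532,.287])
for X in(p,q):print(X.round(4),(X[:,:2]-c)@u,(X[:,:2]-c)@[-u[1],u[0]])
o=env.get_obs();P=pix("side",[o["tool_pos"],[.517,.3635,.058]]);print(P,(P-[180,280])*4)
E
```

```text
[[0.5499 0.328  0.004 ]
 [0.506  0.3165 0.004 ]] [-0.03681129 -0.03384922] [ 0.02533228 -0.01990848]
[[0.5411 0.3669 0.058 ]
 [0.4976 0.3565 0.058 ]] [-0.07677373 -0.07479928] [ 0.02407758 -0.02059218]
[[237.40473166 356.21998582]
 [242.28301439 384.62447389]] [[229.61892662 304.87994329]
 [249.13205755 418.49789557]]
```

Request:
carry_out([
  [[0,0,0.08],[0,0,0]],
  [[0,0,0.18],[0,0,0]],
  [[0,0,0.28],[0,0,0]],
  [[0,0,0.36],[0,0,0]],
  [[0,0,0.41],[0,0,0]],
  [[0,0,0.445],[0,0,0]],
  [[0,0,0.445],[0,0,0]],
  [[0,0,0.445],[0,0,0]],
])

```text
time: 9.23
tool_pos: [0.5174, 0.364, 0.0262]
eef_rot: [-0.284, 3.128, 0.0]
contact_force: [0.4, -0.1, 0.1]
width: 0.0399
grasp_force: 0.0
```

Request:
carry_out([
  [[0,0,0],[0,0,0]],
  [[0,0,0],[0,0,0]],
  [[0,0,0],[0,0,0]],
  [[0,0,0],[0,0,0]],
  [[0,0,0],[0,0,0]],
  [[0,0,0],[0,0,0]],
  [[0,0,0],[0,0,0]],
  [[0,0,0],[0,0,0]],
], jaw=1, grip_force=20)

```text
time: 9.9
tool_pos: [0.5177, 0.3635, 0.0266]
eef_rot: [-0.286, 3.128, -0.001]
contact_force: [-0.2, -4.1, 4.7]
width: 0.0095
grasp_force: 20.0
```

Request:
carry_out([
  [[0,0,0],[0,0,0]],
  [[0,0,0],[0,0,0]],
  [[0,0,0],[0,0,0]],
  [[0,0,0],[0,0,0]],
], grip_force=55)

```text
time: 10.23
tool_pos: [0.5178, 0.3636, 0.0266]
eef_rot: [-0.285, 3.128, -0.001]
contact_force: [-0.1, -5.0, 5.7]
width: 0.0096
grasp_force: 55.0
```

```bash
cat >> h.py <<'E'
def tray():
    s=env.camera("side")
    bs=[c for c in blobs(s,(60,80,20),(90,255,255),(180,270,345,425),30)]
    c=np.vstack([b for b in bs]); r=rect("side",c,.006); print("side tray",r); return s
E
python3 - <<'E'
from h import *
o=env.get_obs();R=Ro.from_rotvec(o["eef_rot"]).as_matrix();print(o["tool_pos"],np.degrees(np.arctan2(R[1,0],R[0,0])),o["width"],o["contact_force"])
tray()
m=np.array([535.99,122.91]);a=np.radians(-82.1);u=np.array([np.cos(a),np.sin(a)])
for x in(-163,-110,-60,20,80):
  c=(m+(x-78)*u)/1000;print(x,c)
E
```

```text
[0.51776767 0.36361716 0.02664605] -169.58314545437665 0.009561708152047002 [-0.11447692 -4.97383972  5.6530471 ]
side tray [434.3 277.  192.1 177.9 -81.6]
-163 [0.50286586 0.36162278]
-110 [0.51015043 0.30912578]
-60 [0.51702265 0.25960031]
20 [0.52801822 0.18035955]
80 [0.53626489 0.12092898]
```

Request:
carry_out([
  [[0,0,-0.01],[0,0,0]],
  [[0,0,-0.025],[0,0,0]],
  [[0,0,-0.04],[0,0,0]],
  [[0,0,-0.048],[0,0,0]],
  [[0,0,-0.048],[0,0,0]],
  [[0,0,-0.048],[0,0,0]],
])

```text
time: 10.78
tool_pos: [0.5168, 0.3639, 0.0376]
eef_rot: [0.285, -3.128, -0.0]
contact_force: [-0.1, 0.1, -6.5]
width: 0.0092
grasp_force: 55.0
```

```bash
python3 - <<'E'
from h import *
o=env.get_obs();print(o["tool_pos"],o["eef_rot"],o["contact_force"],o["torque"])
go(.5102,.3091,o["tool_pos"][2],187.9)
cv2.imwrite("pics/l2.png",cv2.resize(env.camera("side")[280:430,180:340],(640,600)))
E
```

```text
[0.51680661 0.36393774 0.03755755] [ 2.84542441e-01 -3.12812825e+00 -3.46446184e-04] [-0.11892784  0.06559957 -6.4578391 ] [ 0.56916575 -0.04333844 -0.00479332]
shift [ 0.066 -0.211 -0.   ] turn [ 0.    -0.     0.028]
```

View pics/l2.png

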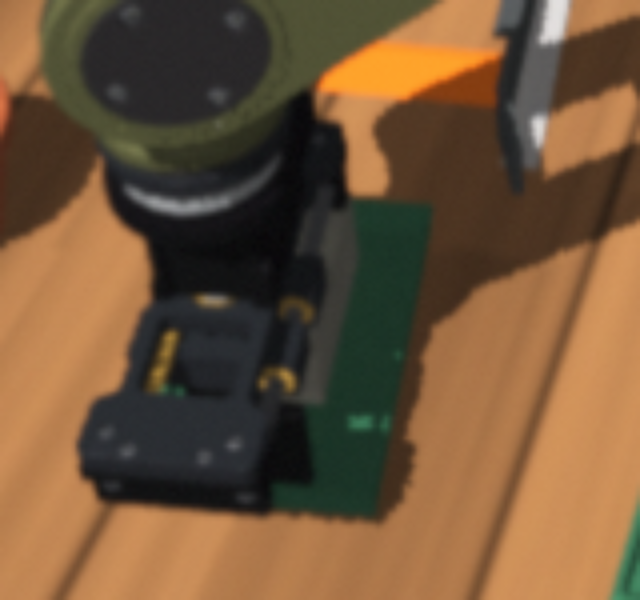

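The tray is fully carried, about 11 mm up: the wrist reads 6.5 N and 0.57 N m, which means the nose is off the bench. I'll align it with the rack.

Request:
carry_out([
  [[0.01,-0.02,0],[0,0,0.005]],
  [[0.025,-0.06,0],[0,0,0.012]],
  [[0.04,-0.11,0],[0,0,0.02]],
  [[0.055,-0.16,0],[0,0,0.028]],
  [[0.066,-0.2,0],[0,0,0.028]],
  [[0.066,-0.211,0],[0,0,0.028]],
  [[0.066,-0.211,0],[0,0,0.028]],
  [[0.066,-0.211,0],[0,0,0.028]],
])

```text
time: 11.5
tool_pos: [0.5108, 0.3088, 0.0382]
eef_rot: [-0.214, 3.134, 0.001]
contact_force: [-0.2, -0.2, -6.3]
width: 0.0096
grasp_force: 55.0
```

```bash
python3 - <<'E'
from h import *
o=env.get_obs();R=Ro.from_rotvec(o["eef_rot"]).as_matrix();print(o["tool_pos"],np.degrees(np.arctan2(R[1,0],R[0,0])),o["contact_force"],o["torque"])
go(.517,.2596,.0375,187.9)
t=env.camera("top");s=env.camera("side")
cv2.imwrite("pics/al.png",np.hstack([cv2.resize(t[190:270,160:280],(400,300)) ,cv2.resize(s[220:400,190:350],(400,450))[:300]])if 0 else np.hstack([cv2.resize(t[185:275,150:270],(400,300),interpolation=cv2.INTER_CUBIC),cv2.resize(s[230:380,200:350],(400,300))]))
E
```

```text
[0.51079899 0.30875946 0.03821341] -172.16987191045968 [-0.1924533  -0.16490589 -6.32749588] [ 0.61686327 -0.02054421 -0.02923487]
shift [ 0.002 -0.198  0.003] turn [ 0.     0.    -0.001]
```

View pics/al.png

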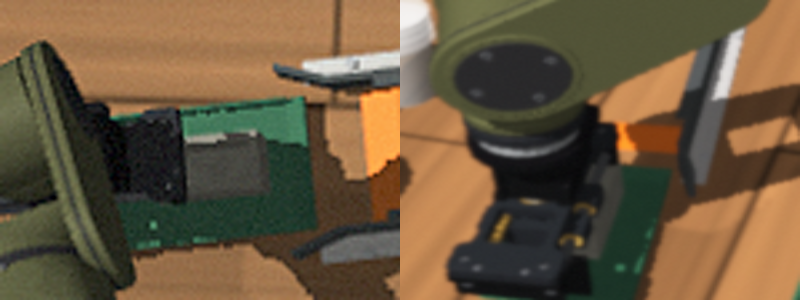

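```bash
python3 - <<'E'
from h import *
m=np.array([535.99,122.91]);a=np.radians(-82.1);u=np.array([np.cos(a),np.sin(a)]);n=np.array([-u[1],u[0]])
t=env.camera("top");cv2.imwrite("pics/t3.png",t)
mk=cv2.inRange(cv2.cvtColor(t,cv2.COLOR_BGR2HSV),(55,70,15),(95,255,255));mk[:,:185]=0;mk[:,246:]=0;mk[275:]=0;mk[:205]=0
up=[];lo=[]
for x in range(192,240):
    y=np.flatnonzero(mk[:,x])
    if len(y):up.append((x,y[0]-.5));lo.append((x,y[-1]+.5))
for nm,p in(("up",up),("lo",lo)):
    X=(plane("top",p,.025)[:,:2]*1000-m); A=np.c_[X@u,X@n]; k=np.polyfit(A[:,0],A[:,1],1)
    print(nm,"angle off",np.degrees(np.arctan(k[0])),"at nose x=-20",np.polyval(k,-20),"at -80",np.polyval(k,-80),"res",np.std(A[:,1]-np.polyval(k,A[:,0])))
E
```

```text
up angle off 22.450282452112756 at nose x=-20 70.82122430003085 at -80 46.02938553763298 res 19.43691487691931
lo angle off 0.13213727357428343 at nose x=-20 -54.566844053261526 at -80 -54.70521812789375 res 0.840305197493462
```

The tray's lower edge is parallel to the rack to within 0.1° and centred to within about 1 mm. I'll insert it slowly.

Request:
carry_out([
  [[0,-0.015,0],[0,0,0]],
  [[0,-0.04,0],[0,0,0]],
  [[0,-0.07,0],[0,0,0]],
  [[0,-0.1,0],[0,0,0]],
  [[0,-0.13,0],[0,0,0]],
  [[0,-0.16,0],[0,0,0]],
  [[0,-0.18,0],[0,0,0]],
  [[0,-0.19,0],[0,0,0]],
])

```text
time: 12.32
tool_pos: [0.5171, 0.2609, 0.0379]
eef_rot: [0.214, -3.134, 0.0]
contact_force: [-0.3, 0.1, -6.4]
width: 0.0101
grasp_force: 55.0
```

```bash
cat >> h.py <<'E'
def st():
    o=env.get_obs();R=Ro.from_rotvec(o["eef_rot"]).as_matrix()
    a=np.radians(-82.1);u=np.array([np.cos(a),np.sin(a)]);n=np.array([-u[1],u[0]]);m=np.array([.53599,.12291])
    d=o["tool_pos"][:2]-m;f=o["contact_force"]
    print("tray x %.1f y %.1f z %.1f yaw %.2f | F along %.1f across %.1f up %.1f"%(d@u*1e3+78,d@n*1e3,o["tool_pos"][2]*1e3,np.degrees(np.arctan2(R[1,0],R[0,0]))+172.1,f[:2]@u,f[:2]@n,f[2]),o["torque"].round(2),o["width"])
E
python3 -c "
from h import *
st()"
```

```text
tray x -61.2 y 0.2 z 37.9 yaw -0.07 | F along -0.1 across -0.3 up -6.4 [ 0.57 -0.03  0.  ] 0.01014655374680026
```

Request:
carry_out([
  [[0,-0.02,0],[0,0,0]],
  [[0,-0.05,0],[0,0,0]],
  [[0,-0.08,0],[0,0,0]],
  [[0,-0.11,0],[0,0,0]],
  [[0,-0.14,0],[0,0,0]],
  [[0,-0.17,0],[0,0,0]],
  [[0,-0.19,0],[0,0,0]],
  [[0,-0.2,0],[0,0,0]],
])

```text
time: 12.98
tool_pos: [0.5239, 0.2115, 0.0379]
eef_rot: [0.215, -3.134, 0.0]
contact_force: [-0.9, -0.1, -6.1]
width: 0.0101
grasp_force: 55.0
```

```bash
python3 -c "
from h import *
st()"
```

```text
tray x -11.4 y 0.2 z 37.9 yaw -0.06 | F along -0.0 across -0.9 up -6.1 [ 0.63 -0.1  -0.01] 0.010111324382580911
```

Request:
carry_out([
  [[0,-0.02,0],[0,0,0]],
  [[0,-0.05,0],[0,0,0]],
  [[0,-0.08,0],[0,0,0]],
  [[0,-0.11,0],[0,0,0]],
  [[0,-0.14,0],[0,0,0]],
  [[0,-0.17,0],[0,0,0]],
  [[0,-0.2,0],[0,0,0]],
  [[0,-0.22,0],[0,0,0]],
])

```text
time: 13.65
tool_pos: [0.5315, 0.1569, 0.0379]
eef_rot: [0.215, -3.134, 0.0]
contact_force: [0.4, -0.5, -5.4]
width: 0.0096
grasp_force: 55.0
```

Request:
carry_out([
  [[0,-0.02,0],[0,0,0]],
  [[0,-0.05,0],[0,0,0]],
  [[0,-0.08,0],[0,0,0]],
  [[0,-0.11,0],[0,0,0]],
  [[0,-0.14,0],[0,0,0]],
  [[0,-0.16,0],[0,0,0]],
  [[0,-0.18,0],[0,0,0]],
  [[0,-0.18,0],[0,0,0]],
])

```text
time: 14.32
tool_pos: [0.5377, 0.1124, 0.0379]
eef_rot: [-0.214, 3.134, -0.0]
contact_force: [0.7, -0.1, -5.8]
width: 0.0101
grasp_force: 55.0
```

```bash
python3 -c "
from h import *
st()"
```

```text
tray x 88.6 y 0.3 z 37.9 yaw -0.07 | F along 0.2 across 0.7 up -5.8 [ 0.64 -0.05  0.02] 0.010056300420092451
```

Request:
carry_out([
  [[0,-0.02,0],[0,0,0]],
  [[0,-0.04,0],[0,0,0]],
  [[0,-0.06,0],[0,0,0]],
  [[0,-0.08,0],[0,0,0]],
  [[0,-0.1,0],[0,0,0]],
  [[0,-0.12,0],[0,0,0]],
  [[0,-0.14,0],[0,0,0]],
  [[0,-0.15,0],[0,0,0]],
])

```text
time: 14.98
tool_pos: [0.5428, 0.0755, 0.0379]
eef_rot: [-0.215, 3.134, -0.0]
contact_force: [-0.5, -0.2, -6.7]
width: 0.0098
grasp_force: 55.0
```

```bash
python3 -c "
from h import *
st()"
```

```text
tray x 125.9 y 0.2 z 37.9 yaw -0.04 | F along 0.1 across -0.6 up -6.7 [ 0.56 -0.09  0.01] 0.009757962080680672
```

Request:
carry_out([
  [[0,-0.008,0],[0,0,0]],
  [[0,-0.016,0],[0,0,0]],
  [[0,-0.024,0],[0,0,0]],
  [[0,-0.032,0],[0,0,0]],
  [[0,-0.04,0],[0,0,0]],
  [[0,-0.048,0],[0,0,0]],
  [[0,-0.048,0],[0,0,0]],
  [[0,-0.048,0],[0,0,0]],
])

```text
time: 15.65
tool_pos: [0.5444, 0.0643, 0.0379]
eef_rot: [-0.216, 3.134, 0.0]
contact_force: [-0.4, 0.0, -6.8]
width: 0.0099
grasp_force: 55.0
```

```bash
python3 -c "
from h import *
st()"
```

```text
tray x 137.2 y 0.2 z 37.9 yaw -0.03 | F along -0.1 across -0.4 up -6.8 [ 0.55 -0.06 -0.04] 0.00985438147049064
```

Request:
carry_out([
  [[0,-0.008,0],[0,0,0]],
  [[0,-0.016,0],[0,0,0]],
  [[0,-0.024,0],[0,0,0]],
  [[0,-0.028,0],[0,0,0]],
  [[0,-0.028,0],[0,0,0]],
])

```text
time: 16.07
tool_pos: [0.5453, 0.0571, 0.0379]
eef_rot: [-0.215, 3.134, -0.0]
contact_force: [-0.6, -0.2, -6.4]
width: 0.0097
grasp_force: 55.0
```

```bash
python3 -c "
from h import *
st()"
```

```text
tray x 144.5 y 0.2 z 37.9 yaw -0.04 | F along 0.2 across -0.6 up -6.4 [ 0.55 -0.07 -0.01] 0.009748751240102547
```

Request:
carry_out([
  [[0,-0.004,0],[0,0,0]],
  [[0,-0.008,0],[0,0,0]],
  [[0,-0.012,0],[0,0,0]],
  [[0,-0.012,0],[0,0,0]],
  [[0,-0.012,0],[0,0,0]],
])

```text
time: 16.48
tool_pos: [0.5457, 0.0544, 0.0379]
eef_rot: [0.216, -3.134, -0.0]
contact_force: [-0.1, 0.5, -5.3]
width: 0.0098
grasp_force: 55.0
```

```bash
python3 -c "
from h import *
st()"
```

```text
tray x 147.2 y 0.2 z 37.9 yaw -0.02 | F along -0.5 across -0.0 up -5.3 [ 0.58 -0.02 -0.  ] 0.009801801489927533
```

Request:
carry_out([
  [[0,-0.004,0],[0,0,0]],
  [[0,-0.008,0],[0,0,0]],
  [[0,-0.012,0],[0,0,0]],
  [[0,-0.012,0],[0,0,0]],
  [[0,-0.012,0],[0,0,0]],
])

```text
time: 16.9
tool_pos: [0.5461, 0.0515, 0.0379]
eef_rot: [-0.216, 3.134, 0.001]
contact_force: [-0.8, 1.4, -5.3]
width: 0.0105
grasp_force: 55.0
```

```bash
python3 -c "
from h import *
st()"
```

```text
tray x 150.1 y 0.2 z 37.9 yaw -0.03 | F along -1.5 across -0.6 up -5.3 [0.81 0.   0.03] 0.010471817445603967
```

Request:
carry_out([
  [[0,-0.004,0],[0,0,0]],
  [[0,-0.008,0],[0,0,0]],
  [[0,-0.008,0],[0,0,0]],
  [[0,-0.008,0],[0,0,0]],
])

```text
time: 17.23
tool_pos: [0.5464, 0.0495, 0.0379]
eef_rot: [0.216, -3.134, -0.0]
contact_force: [-0.9, 2.0, -5.4]
width: 0.0102
grasp_force: 55.0
```

```bash
python3 -c "
from h import *
st()"
```

```text
tray x 152.1 y 0.2 z 37.9 yaw -0.02 | F along -2.1 across -0.6 up -5.4 [0.98 0.03 0.02] 0.01015102641684554
```

The pad was felt from about x = 146.5 mm at roughly 0.4 N/mm, so the lip is at about 60.5 mm, which agrees with the picture. Home is 150.5–156.5. I'll press to about 154 and lower.

Request:
carry_out([
  [[0,-0.004,0],[0,0,0]],
  [[0,-0.008,0],[0,0,0]],
  [[0,-0.008,0],[0,0,0]],
  [[0,-0.008,0],[0,0,0]],
])

```text
time: 17.57
tool_pos: [0.5466, 0.0476, 0.0379]
eef_rot: [0.216, -3.134, -0.0]
contact_force: [0.2, 2.1, -5.0]
width: 0.0096
grasp_force: 55.0
```

Request:
carry_out([
  [[0,0,0.008],[0,0,0]],
  [[0,0,0.016],[0,0,0]],
  [[0,0,0.024],[0,0,0]],
  [[0,0,0.028],[0,0,0]],
  [[0,0,0.028],[0,0,0]],
  [[0,0,0.028],[0,0,0]],
])

```text
time: 18.07
tool_pos: [0.5466, 0.0476, 0.0307]
eef_rot: [0.216, -3.134, -0.0]
contact_force: [0.5, 3.0, -5.7]
width: 0.01
grasp_force: 55.0
```

```bash
python3 -c "
from h import *
st()"
```

```text
tray x 154.1 y 0.2 z 30.7 yaw -0.01 | F along -2.9 across 0.9 up -5.7 [ 1.14 -0.07  0.05] 0.010022702835227881
```

Request:
carry_out([
  [[0,0,0.005],[0,0,0]],
  [[0,0,0.01],[0,0,0]],
  [[0,0,0.014],[0,0,0]],
  [[0,0,0.017],[0,0,0]],
  [[0,0,0.017],[0,0,0]],
  [[0,0,0.017],[0,0,0]],
])

```text
time: 18.57
tool_pos: [0.5468, 0.0475, 0.0269]
eef_rot: [-0.216, 3.134, -0.0]
contact_force: [-1.3, 3.6, -3.7]
width: 0.0098
grasp_force: 55.0
```

```bash
python3 -c "
from h import *
st()"
```

```text
tray x 154.2 y 0.3 z 26.9 yaw -0.02 | F along -3.8 across -0.8 up -3.7 [ 0.83 -0.02  0.02] 0.009810049924149944
```

Request:
carry_out([
  [[0,0,0.003],[0,0,0]],
  [[0,0,0.005],[0,0,0]],
  [[0,0,0.005],[0,0,0]],
])

```text
time: 18.82
tool_pos: [0.5471, 0.0475, 0.0266]
eef_rot: [-0.216, 3.134, -0.0]
contact_force: [-4.2, 4.1, 3.9]
width: 0.0098
grasp_force: 55.0
```

Request:
carry_out([
  [[0,0,0],[0,0,0]],
  [[0,0,0],[0,0,0]],
  [[0,0,0],[0,0,0]],
  [[0,0,0],[0,0,0]],
  [[0,0,0],[0,0,0]],
  [[0,0,0],[0,0,0]],
], jaw=0.2, grip_force=10)

```text
time: 19.32
tool_pos: [0.5468, 0.0473, 0.0255]
eef_rot: [-0.216, 3.134, -0.0]
contact_force: [-0.3, 0.8, -0.2]
width: 0.0372
grasp_force: 0.0
```

Request:
carry_out([
  [[0,0,-0.04],[0,0,0]],
  [[0,0,-0.12],[0,0,0]],
  [[0,0,-0.25],[0,0,0]],
  [[0,0,-0.38],[0,0,0]],
  [[0,0,-0.52],[0,0,0]],
  [[0,0,-0.65],[0,0,0]],
  [[0,0.12,-0.75],[0,0,0]],
  [[0,0.25,-0.8],[0,0,0]],
])

```text
time: 19.98
tool_pos: [0.5401, 0.109, 0.2314]
eef_rot: [-0.21, 3.127, -0.0]
contact_force: [2.4, 0.1, -0.2]
width: 0.0383
grasp_force: 0.0
```

Request:
carry_out([
  [[0,0.15,0],[0,0,0]],
  [[0,0.3,0],[0,0,0]],
  [[0,0.45,0],[0,0,0]],
  [[0,0.6,0],[0,0,0]],
  [[0,0.75,0],[0,0,0]],
  [[0,0.85,0],[0,0,0]],
  [[0,0.85,0],[0,0,0]],
])

```text
time: 20.57
tool_pos: [0.5078, 0.3239, 0.2262]
eef_rot: [-0.224, 3.133, 0.003]
contact_force: [0.1, -0.5, -0.7]
width: 0.0379
grasp_force: 0.0
```

```bash
python3 - <<'E'
from h import *
st();t=env.camera("top");s=env.camera("side")
cv2.imwrite("pics/fin.png",np.hstack([cv2.resize(t[185:275,230:380],(400,240),interpolation=cv2.INTER_CUBIC),cv2.resize(s[205:345,230:350],(280,327))[:240]]) if 0 else np.hstack([cv2.resize(t[185:275,230:380],(480,400),interpolation=cv2.INTER_CUBIC),cv2.resize(s[205:345,230:350],(320,400))]))
E
```

```text
tray x -125.0 y -0.3 z 226.2 yaw 0.26 | F along 0.5 across -0.0 up -0.7 [ 0.03 -0.07  0.01] 0.03785473183292286
```

View pics/fin.png

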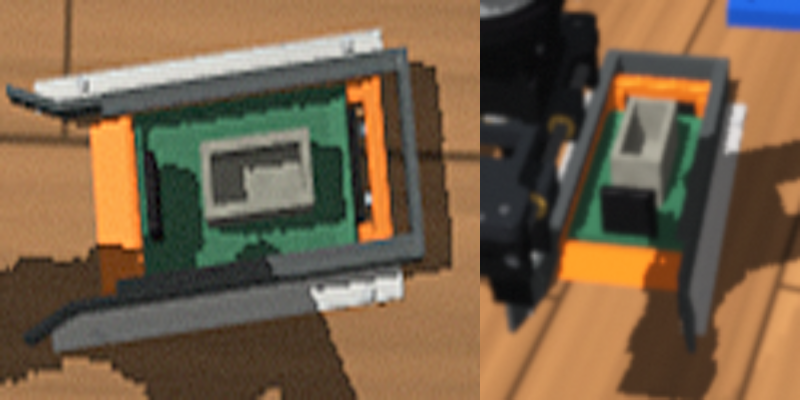

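The final view shows the tray behind the orange lip at (120,195) and against the pad at (360,160), with the trough upright at (258,170). I'll hand in.

```bash
python3 -c "
from bench import env
print(env.hand_in())"
```

```text
the job is handed in; nothing more can be done
None
```

The trough stands upright in the tray, and the tray is home in the rack behind the lip, pressed about 7 mm into the pad at no more than about 4 N along the rack; I handed the job in at about 20.7 s, and no verdict was returned.

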